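Power off, then release the gel cassette and hold it over the drip tray

ROBOT

A 6-joint arm with a two-finger parallel gripper is mounted at the origin on the work surface. World frame = base frame: x ahead of the robot, y to its left, z up, the work surface at z = 0. Lengths are in m, angles in rad, forces in N, time in s.
With the tool pointing down it reaches from about 0.4 to 0.825 m from the base axis. Payload 7 kg.
Tool frame: the origin (TCP) lies at the very end of the fingers, on their centre line; the grasp point (between the pads) lies arm.hold_point_z behind it (arm.hold_point_z is the distance from the TCP to the grasp point, in m); z points along the fingers, y is the line along which they close (so a half turn about z gives the same grasp; the last joint's range is limited). The gripper opens to 88 mm and grips with 3 to 60 N. Pads are 19 mm wide; open, the fingers measure 130 mm over their backs; the gripper's body (78 mm by 193 mm) begins 47 mm behind the grasp point.
Start: joints at [1.502, 0.359, 0.012, 0, -1.224, -0.288], TCP at [0.236, 0.632, 0.227] pointing down, gripper open.
Joint ranges: [-3.07, 3.07], [-1.43, 2.12], [-1.02, 1.25], [-3.03, 1.67], [-3.05, -0], [-3.03, 3.03]. Speed limits (rad/s): [2.39, 2.39, 3.01, 3.14, 3.14, 3.14].

INTERFACE

Orientations are given as [roll, pitch, yaw] about the fixed x, y, z axes, in that order (R = Rz(yaw) Ry(pitch) Rx(roll)).
In Python, from station import arm, eyes, workorder gives the robot as it stands (arm), with the cameras (eyes) and the job (workorder).
- The arm moves only by the tool nudge_tcp, called as a command line: name --pt "numbers of a row" for each row, then --argument value for the rest. Schema: {"type":"object","properties":{"increments":{"type":"array","items":{"type":"array","prefixItems":[{"type":"number"},{"type":"array","items":{"type":"number"},"minItems":3,"maxItems":3},{"type":"number"}],"minItems":3,"maxItems":3},"minItems":1,"maxItems":20},"grip_n":{"type":"number"},"only":{"type":"string"},"quiet":{"type":"boolean"},"lines":{"type":"string"}},"required":["increments"],"additionalProperties":false}. increments is a list of rows, 1 to 20 of them, each written [opening, [dx, dy, dz], turn]: the finger opening in m, then dx, dy, dz in shares of 80 cm (1.0 is 80 cm), then a turn about the tool's z in fractions of the full range, 1 being pi rad; each row is the pose to reach, as a shift and turn from the pose commanded when the call began, along the tool's axes at that moment; what a row does not reach only later rows make up. A row lasts 1/12 s, in which the tool goes at most 0.0417 m and 0.125 rad, less where a joint would pass 70% of its speed; a pose out of reach is approached as far as the arm can. The fingers move at their own pace and stop on an object; grip_n is the grip in N (left out, the last holds). Time passes only in rows, so rows that do not move let the fingers close. The tool returns the time, the measured TCP pose, the force, the opening and the grip force at its end. only (a regular expression) keeps the lines of the reply that match it, lines (a string "A,B") keeps lines A to B, and quiet returns only ok. Shift and turn numbers lie between -1 and 1, and a call with a number outside is refused. Input that does not fit is refused with a message, and nothing moves.
- arm.get_state(): the state, without advancing time (a new reading comes with each control period).
- eyes.grab_frame(name): name is "scene" or "side" or "wrist"; returns the picture (400x640x3 uint8, red, green, blue); there is no depth.
- eyes.camera_params(name): a dict with "fx", "fy", "cx", "cy" (pixels), "T" (4x4, takes a point from camera to world coordinates); the wrist camera has in their place "hand_eye" (4x4, takes a point from camera to tool coordinates, whose origin is the TCP and whose axes are the flange's). Camera axes: x right, y down, z forward; pixel columns grow to the right and rows downward; lengths in m; the calibration is good to about 2 mm. A picture is of the moment at which its call begins: read the wrist's pose just before it. camera_params takes no time and is no camera call.
- workorder.job_done(): hands the job in; it is judged then, once.
The state is a dict: "t": time; "q": joint angles; "qd": joint speeds; "joint_efforts": joint torques, N m; "eef_pos": TCP position; "ee_rot": TCP orientation; "force": force on the tool from outside, world axes, zero at the start; "moment": the same for the moment, N m; "width": finger opening in m; "gripper_force": force on a finger pad.
Only numpy, scipy, OpenCV 4.12 (cv2) and the standard library are available. Lean on these libraries where they do the work, as an engineer would, in place of code of your own. Each camera call takes 0.05 s, during which the arm holds its last target. There are 200 camera calls.

TASK

First switch the power supply off by pushing its red-knobbed lever all the way over, away from the robot. Then pinch the two orange side catches of the green gel cassette together, lift the cassette straight up out of its tank and carry it to the steel drip tray. Finish while still holding it by the pinched catches, upright and still, over the middle of the tray and at least three centimetres clear above its rim; leave the other glassware, racks and boxes where they are.

Things in the scene. Friction and masses are not known exactly. Their poses are not given: they have to be found in the camera images.
- tank: Gel tank, fixed: pale blue box 130 (x) x 100 (y) mm with a dark deck, deck top 105 mm above the bench. Origin: centre of its underside. The deck's central mouth is 40 (x) x 60 (y) mm, lips 10 mm thick; the floor inside is 5 mm above the bench. The cassette stands in the mouth, same yaw as the tank. The tank is left or right of the power supply, the tray on the other side.
- cassette: Green gel cassette, pale window, loose, 0.17 to 0.35 kg. Origin: centre of underside. Frame 30 (x) x 52 (y) x 75 mm high, above it a green neck 22 x 24 mm up to 152 mm, orange catches beside it on +y and -y. It stands in the tank, origin 5 mm above the bench. Catch teeth reach 4 mm under the deck's side lips: it comes out only with both catches in. Its underside must rise 100 mm to clear the deck.
- catch_left_pad (a point): Middle of the outer face (facing the cassette's +y) of the orange pressing pad of the +y catch: 31 mm from the cassette's mid-plane when free, 132 mm above the cassette's underside. Pad 26 mm wide (x), 40 mm tall. Over both pads: 62 mm free, 50 mm fully pinched.
- catch_right_pad (a point): The same on the -y catch; it faces the cassette's -y.
- catch_left (a joint): Travel of the +y catch inwards: 0 m free, 0.006 m fully pressed; sprung, 2 N to start and 5 N when fully pressed. The tooth is clear of the lip from 0.004 m.
- catch_right (a joint): The same for the -y catch.
- psu: Power supply, fixed: grey box 200 (x) x 140 (y) x 70 mm high with the lever on its top. Origin: centre of its underside; its front (-x side) faces the robot.
- power (a joint): Lever angle: 0 rad = on (leaning 0.5 rad from upright to the psu's -x), 1.0 = off (leaning 0.5 rad to the psu's +x, away from the robot); starts at 0 to 0.12. It stays where left and moves under about 1 N. Pivot line along the psu's y, 60 mm to the -x side of the psu's origin and 92 mm above the bench; pivot to knob centre 70 mm.
- power_tip (a point): Centre of the lever's red ball knob, 26 mm across, on a 10 mm rod.
- tray: Steel drip tray, open, fixed: 180 (x) x 160 (y) mm, rim 30 mm above the bench. Origin: centre of its underside.
- tube_rack: Green tube rack, loose, 150 (x) x 80 (y) mm, 87 mm high with its three capped tubes, in front of the power supply. Origin: centre of its underside. Not to be disturbed.
- beaker: Empty glass beaker, loose, 70 mm across, 90 mm high, far left. Origin: centre of its underside. Not to be disturbed.
- bottle_clear: Clear bottle with blue cap, loose, 68 mm across, 150 mm high, far back to one side. Origin: centre of its underside. Not to be disturbed.
- bottle_amber: Amber bottle with blue cap, loose, 68 mm across, 150 mm high, far back to the other side. Origin: centre of its underside. Not to be disturbed.
- jar: White jar, loose, 64 mm across, 70 mm high, far right. Origin: centre of its underside. Not to be disturbed.
- tip_box: Blue pipette-tip box with a pale lid, loose, 120 x 85 x 63 mm, near right. Origin: centre of its underside. Not to be disturbed.

How it is judged:
On the way, in this order (a step that is already met when the one before it is completed fails the run):
1. the power lever is pushed over to off while the cassette still stands in its tank (value of joint power above 0.8 rad and z of cassette in the frame of tank below 0.012 m), for 0.2 s.
2. both catches are pinched in by the fingers while the cassette still stands in its tank (value of joint each of catch_left, catch_right above 0.004 m and contact force between the fingers and cassette above 2 N and z of cassette in the frame of tank below 0.015 m), for 0.1 s.
At the end, for the whole second after the job is handed in: Lever off (above 0.8 rad); fingers hold the cassette, both catches in by more than 4 mm; underside over 60 mm above the bench, middle within 60 mm of the tray's middle along each side, upright within 0.25 rad, slower than 30 mm/s, touching neither tray nor tank (value of joint power above 0.8 rad and value of joint each of catch_left, catch_right above 0.004 m and contact force between the fingers and cassette above 2 N and height (world z) of cassette above 0.06 m and angle between cassette's own z axis and vertical below 0.25 rad and linear speed of cassette below 0.03 m/s and x of cassette in the frame of tray between -0.06 and 0.06 m and y of cassette in the frame of tray between -0.06 and 0.06 m and contact force between cassette and tray below 0.3 N and contact force between cassette and tank below 0.3 N); the arm keeps its last pose, push and grip.
It fails at once if the cassette is lifted or its catches are pinched while the power is on (value of joint power below 0.7 rad and (z of cassette in the frame of tank above 0.02 m or value of joint any of catch_left, catch_right above 0.004 m)).
It fails at once if a bystander (tube rack, beaker, bottles, jar, tip box) is shifted by more than 40 mm or tipped (distance of any of tube_rack, beaker, bottle_clear, bottle_amber, jar, tip_box from where it was at the start of the episode above 0.04 m or angle between any of tube_rack, beaker, bottle_clear, bottle_amber, jar, tip_box's own z axis and vertical above 0.5 rad).
It also fails if it takes over 53 s, if anything falls off the work surface, if the arm or the gripper's body presses on something with over 40 N, if the wrist force passes 120 N, or if a joint passes its speed limit or range.

## Working session

There is one attempt and no reset: what is moved stays moved. The work goes in short steps, Python scripts to look and compute and a tool call to move; the robot and the scene stay as the last step left them, time stands still between calls to the robot, and variables do not carry over. Pictures are saved under pics/ and viewed, at most 10 in all, crops included, and the job is handed in when it is done.

```bash
ls; mkdir -p pics; python3 - <<'E'
from station import arm, eyes, workorder
import cv2, numpy as np
np.set_printoptions(precision=4,suppress=True)
s=arm.get_state(); print(s['t'],s['eef_pos'],s['ee_rot'],s['width'],arm.hold_point_z)
for n in ("scene","side","wrist"):
    f=eyes.grab_frame(n); cv2.imwrite(f"pics/{n}0.png",f[:,:,::-1]); p=eyes.camera_params(n); print(n,p)
E
```

```text
pics
station.py
0.0 [0.2356 0.632  0.2256] [ 3.14   -0.0001 -0.3569] 0.08765900848380151 0.0188
scene {'fx': 515.6664226992507, 'fy': 515.6664226992507, 'cx': 322.0847527408642, 'cy': 199.8052392091311, 'T': array([[-0.3581,  0.7846, -0.5061,  1.4641],
       [ 0.9336,  0.2938, -0.2051,  0.3645],
       [-0.0123, -0.546 , -0.8377,  1.6036],
       [ 0.    ,  0.    ,  0.    ,  1.    ]])}
side {'fx': 380.8056559407986, 'fy': 380.8056559407986, 'cx': 316.6290442065414, 'cy': 202.34507848475172, 'T': array([[ 0.8676, -0.3127,  0.3867,  0.1328],
       [-0.4972, -0.5609,  0.662 , -0.7386],
       [ 0.0099, -0.7666, -0.6421,  0.8378],
       [ 0.    ,  0.    ,  0.    ,  1.    ]])}
wrist {'fx': 346.4969347479071, 'fy': 346.4969347479071, 'cx': 323.24803043292684, 'cy': 199.97759915142333, 'hand_eye': array([[-0.0004, -0.9617, -0.274 ,  0.0751],
       [ 1.    , -0.0006,  0.0008,  0.001 ],
       [-0.0009, -0.274 ,  0.9617, -0.1586],
       [ 0.    ,  0.    ,  0.    ,  1.    ]])}
```

View pics/scene0.png

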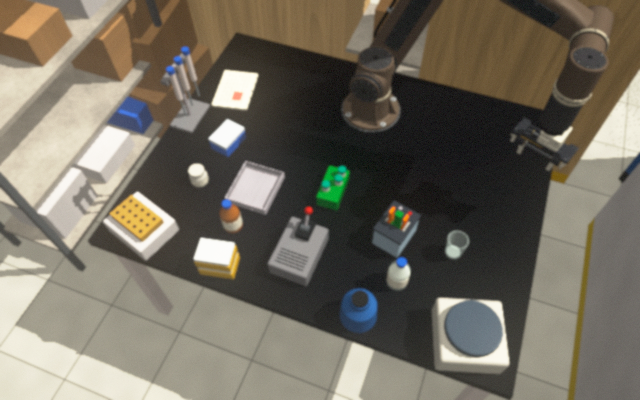

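View pics/side0.png

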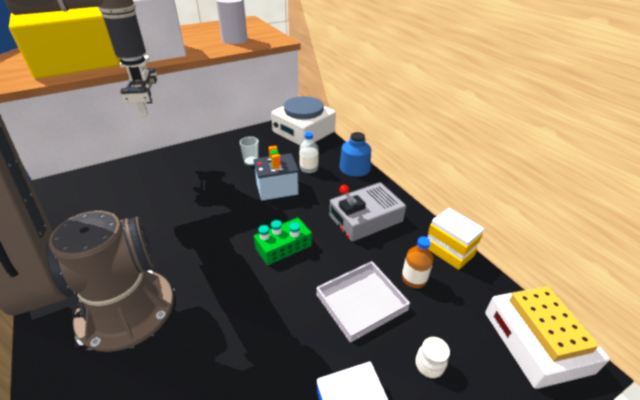

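The scene view shows the cassette with orange catches at about (398,216) in the tank, the knob at (308,211), and the tray at (256,187). In the side view they are at (274,157), (344,189) and (362,300). Next I'll measure by colour.

```bash
cat > h.py <<'E'
import cv2, numpy as np
from station import arm, eyes, workorder
from scipy.spatial.transform import Rotation as R
np.set_printoptions(precision=4,suppress=True)
def cam(n,s=None):
    p=eyes.camera_params(n)
    if n=="wrist":
        T=np.eye(4); T[:3,:3]=R.from_euler('xyz',s['ee_rot']).as_matrix(); T[:3,3]=s['eef_pos']; p['T']=T@p['hand_eye']
    return p
def ray(p,uv):
    d=p['T'][:3,:3]@np.array([(uv[0]-p['cx'])/p['fx'],(uv[1]-p['cy'])/p['fy'],1]); return p['T'][:3,3],d/np.linalg.norm(d)
def onz(p,uv,z):
    o,d=ray(p,uv); return o+d*(z-o[2])/d[2]
def tri(obs):
    A=np.zeros((3,3));b=np.zeros(3);L=[ray(p,u) for p,u in obs]
    for o,d in L:
        M=np.eye(3)-np.outer(d,d);A+=M;b+=M@o
    x=np.linalg.solve(A,b); return x,[np.linalg.norm((np.eye(3)-np.outer(d,d))@(x-o)) for o,d in L]
def blobs(bgr,lo,hi,roi,amin=6):
    h=cv2.cvtColor(bgr,cv2.COLOR_BGR2HSV); m=cv2.inRange(h,lo,hi)
    k=np.zeros_like(m); x0,y0,x1,y1=roi; k[y0:y1,x0:x1]=m[y0:y1,x0:x1]
    n,l,st,c=cv2.connectedComponentsWithStats(k)
    return k,[(c[i].round(1),st[i].tolist()) for i in range(1,n) if st[i,4]>=amin]
E
python3 - <<'E'
from h import *
S=cv2.imread("pics/scene0.png");D=cv2.imread("pics/side0.png");ps,pd=cam("scene"),cam("side")
for n,lo,hi,rs,rd in [("red",(0,150,120),(6,255,255),(290,190,330,235),(325,175,360,200)),("red2",(172,150,120),(180,255,255),(290,190,330,235),(325,175,360,200)),
  ("orange",(7,150,120),(22,255,255),(375,195,420,240),(255,140,295,175)),("green",(40,120,60),(80,255,255),(375,195,420,240),(255,140,295,175))]:
    print(n,blobs(S,lo,hi,rs)[1],blobs(D,lo,hi,rd)[1])
a=cv2.resize(S[160:290,210:440],None,fx=3.4,fy=3.4,interpolation=cv2.INTER_CUBIC)
cv2.imwrite("pics/crop1.png",a)
# tray: bright low-saturation
for im,roi,p,nm in((S,(220,150,290,220),ps,"S"),(D,(310,255,415,345),pd,"D")):
    k,b=blobs(im,(0,0,70),(180,90,255),roi,300); print(nm,b)
    c=max(cv2.findContours(k,cv2.RETR_EXTERNAL,cv2.CHAIN_APPROX_SIMPLE)[0],key=cv2.contourArea)
    q=cv2.boxPoints(cv2.minAreaRect(c)); ap=cv2.approxPolyDP(cv2.convexHull(c),6,True)[:,0]
    print(ap.tolist()); print([onz(p,u,.03)[:2].round(3).tolist() for u in ap])
E
```

```text
red [(array([308.4, 209.7]), [305, 206, 8, 8, 49])] [(array([343.6, 188.8]), [339, 185, 10, 9, 69])]
red2 [] []
orange [(array([391.3, 213.4]), [388, 206, 8, 16, 73]), (array([405.2, 219. ]), [402, 213, 8, 15, 56])] [(array([274.5, 157.2]), [268, 145, 13, 24, 157])]
green [(array([397.6, 218.3]), [391, 210, 13, 18, 125])] [(array([274.1, 151.5]), [271, 150, 8, 5, 30])]
S [(array([254.6, 186.9]), [220, 160, 66, 55, 2208])]
[[284, 172], [266, 214], [220, 209], [244, 160]]
[[0.447, -0.201], [0.641, -0.187], [0.68, -0.352], [0.448, -0.367]]
D [(array([361.6, 299.9]), [316, 260, 95, 83, 4514])]
[[371, 260], [410, 303], [350, 342], [316, 286]]
[[0.627, -0.198], [0.628, -0.363], [0.438, -0.377], [0.448, -0.201]]
```

View pics/crop1.png

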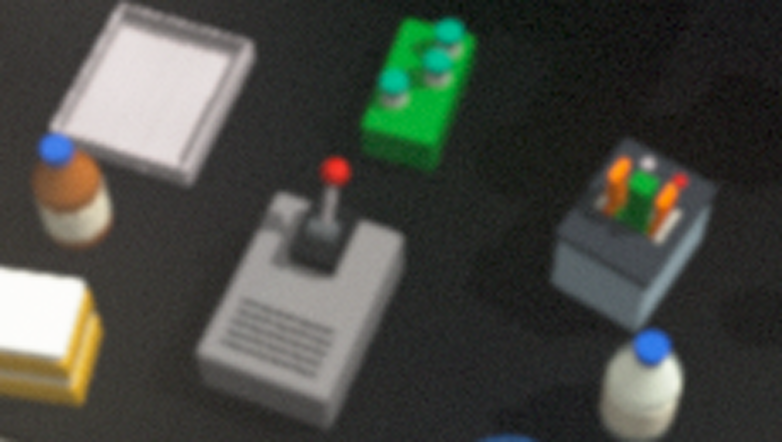

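The crop shows both orange catches at about (618,185) and (665,210), the tank deck, the knob at (336,171) and the tray corners. Now I'll triangulate.

```bash
python3 - <<'E'
from h import *
ps,pd=cam("scene"),cam("side")
k=tri([(ps,(308.4,209.7)),(pd,(343.6,188.8))]);print("knob",k)
print("cass mean",tri([(ps,(398.2,216.2)),(pd,(274.5,157.2))]))
for u in((391.3,213.4),(405.2,219)): print("catch",onz(ps,u,.137))
f=lambda u:(u[0]/3.4+210,u[1]/3.4+160)
print("deck",[onz(ps,f(u),.105)[:2] for u in((632,140),(717,190),(635,290),(557,237))])
print("psu top",[onz(ps,f(u),.07)[:2] for u in((283,193),(405,238),(333,402),(200,355))])
print("rack top",[onz(ps,f(u),.06)[:2] for u in((408,18),(475,35),(437,140),(363,125))])
print("bottle cap",onz(ps,f((653,345)),.15),"beaker",onz(ps,(457,240),.09))
s=arm.get_state();Rm=R.from_euler('xyz',s['ee_rot']).as_matrix();print(Rm,Rm.T@(k[0]-s['eef_pos']))
E
```

```text
knob (array([ 0.6425, -0.0191,  0.1556]), [np.float64(0.000988633572401942), np.float64(0.0009886335724019052)])
cass mean (array([0.5499, 0.2637, 0.1332]), [np.float64(0.0022858408292658295), np.float64(0.0022858408292657974)])
catch [0.5477 0.2407 0.137 ]
catch [0.5524 0.29   0.137 ]
deck [array([0.4746, 0.2384]), array([0.502 , 0.3346]), array([0.6389, 0.2902]), array([0.6094, 0.202 ])]
psu top [array([ 0.6385, -0.0798]), array([0.6442, 0.0556]), array([0.836 , 0.0545]), array([ 0.8356, -0.0842])]
rack top [array([ 0.3775, -0.0409]), array([0.3736, 0.0357]), array([0.5164, 0.0435]), array([ 0.5261, -0.036 ])]
bottle cap [0.7126 0.324  0.15  ] beaker [0.5413 0.4708 0.09  ]
[[ 0.937  -0.3494 -0.0003]
 [-0.3494 -0.937  -0.0012]
 [ 0.0001  0.0013 -1.    ]] [0.6087 0.468  0.0709]
```

The rows are not in the units I measure in: shifts go in shares of 80 cm and turns go in shares of pi rad. I convert before sending: 0.42 m / 0.8 = 0.525, 0.234 m / 0.8 = 0.2925, -0.06 rad / 3.1416 = -0.0191.

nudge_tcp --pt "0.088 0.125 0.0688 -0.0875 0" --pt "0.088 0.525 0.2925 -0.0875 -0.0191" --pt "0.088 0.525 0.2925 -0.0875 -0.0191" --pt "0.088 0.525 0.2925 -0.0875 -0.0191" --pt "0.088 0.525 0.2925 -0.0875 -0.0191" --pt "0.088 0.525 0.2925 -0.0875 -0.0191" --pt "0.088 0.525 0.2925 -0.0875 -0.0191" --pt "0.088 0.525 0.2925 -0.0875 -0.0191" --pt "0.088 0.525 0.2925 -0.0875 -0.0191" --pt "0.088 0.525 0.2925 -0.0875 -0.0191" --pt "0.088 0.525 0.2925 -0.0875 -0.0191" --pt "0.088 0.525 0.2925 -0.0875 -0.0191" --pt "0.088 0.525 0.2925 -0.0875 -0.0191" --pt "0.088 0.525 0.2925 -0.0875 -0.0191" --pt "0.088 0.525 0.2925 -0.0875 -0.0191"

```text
refused: increments[0]: [0.088, 0.125, 0.0688, -0.0875, 0] is too long (schema: maxItems 3). Nothing was moved.
```

Refused on format, not on reach. It needs rows with the three-number parts in brackets of their own.

nudge_tcp --increments '[[0.088, [0.125, 0.0688, -0.0875], 0], [0.088, [0.525, 0.2925, -0.0875], -0.0191], [0.088, [0.525, 0.2925, -0.0875], -0.0191], [0.088, [0.525, 0.2925, -0.0875], -0.0191], [0.088, [0.525, 0.2925, -0.0875], -0.0191], [0.088, [0.525, 0.2925, -0.0875], -0.0191], [0.088, [0.525, 0.2925, -0.0875], -0.0191], [0.088, [0.525, 0.2925, -0.0875], -0.0191], [0.088, [0.525, 0.2925, -0.0875], -0.0191], [0.088, [0.525, 0.2925, -0.0875], -0.0191], [0.088, [0.525, 0.2925, -0.0875], -0.0191], [0.088, [0.525, 0.2925, -0.0875], -0.0191], [0.088, [0.525, 0.2925, -0.0875], -0.0191], [0.088, [0.525, 0.2925, -0.0875], -0.0191], [0.088, [0.525, 0.2925, -0.0875], -0.0191]]'

```text
t: 1.4
eef_pos: [0.5474, 0.2663, 0.2961]
ee_rot: [3.141, 0.001, -0.298]
force: [0.0, 0.4, -0.1]
width: 0.0875
gripper_force: 0.0
```

```bash
python3 - <<'E'
from h import *
import json
s=arm.get_state(); f=eyes.grab_frame("wrist"); cv2.imwrite("pics/w1.png",f[:,:,::-1])
json.dump({k:list(map(float,s[k])) for k in("eef_pos","ee_rot")},open("w1.json","w")); print(s['eef_pos'],s['ee_rot'],s['qd'],s['t'])
E
```

```text
[0.5474 0.2663 0.2961] [ 3.1412  0.0006 -0.2977] [ 0.0263 -0.002  -0.0028 -0.0001 -0.0004  0.0007] 1.4
```

View pics/w1.png

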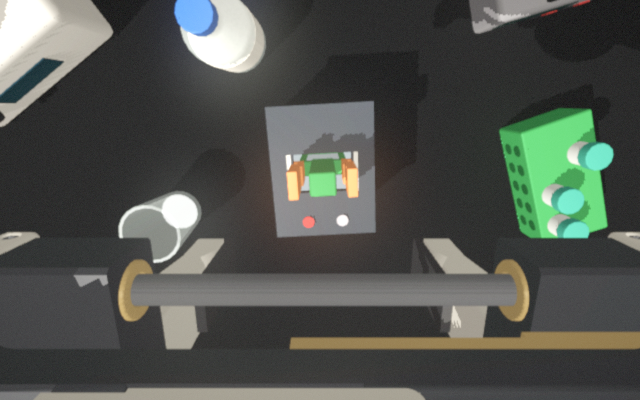

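The wrist view shows the deck with corners at about (265,107), (374,101), (375,233) and (278,237), the neck at (322,178), and the catches at (294,181) and (351,175). I'll take a second view for height.

Scaled: -0.06 m / 0.8 = -0.075, -0.03 m / 0.8 = -0.0375.

nudge_tcp --increments '[[0.088, [-0.0375, 0.0375, 0], 0], [0.088, [-0.075, 0.075, 0], 0], [0.088, [-0.075, 0.075, 0], 0], [0.088, [-0.075, 0.075, 0], 0], [0.088, [-0.075, 0.075, 0], 0], [0.088, [-0.075, 0.075, 0], 0]]'

```text
t: 1.95
eef_pos: [0.4729, 0.2278, 0.2967]
ee_rot: [-3.141, -0.0, -0.295]
force: [0.2, 0.5, -0.3]
width: 0.0878
gripper_force: 0.0
```

```bash
cat > m.py <<'E'
from h import *
import json
s=arm.get_state(); cv2.imwrite("pics/w2.png",eyes.grab_frame("wrist")[:,:,::-1])
s1=json.load(open("w1.json")); V=[]
for n,st in(("w1",s1),("w2",s)):
    im=cv2.imread(f"pics/{n}.png"); p=cam("wrist",st)
    u,v=0,0; c=np.linalg.inv(p['T'])@np.array([.549,.264,.137,1]); u,v=int(c[0]/c[2]*p['fx']+p['cx']),int(c[1]/c[2]*p['fy']+p['cy'])
    roi=(u-60,v-45,u+60,v+45)
    o=[b for b in blobs(im,(7,130,110),(22,255,255),roi,40)[1] if b[1][4]>60]; g=[b for b in blobs(im,(45,120,60),(80,255,255),roi,60)[1]]
    k=cv2.inRange(cv2.cvtColor(im,cv2.COLOR_BGR2HSV),(90,0,45),(140,110,110)); roi2=np.zeros_like(k); roi2[max(v-120,0):v+60,u-90:u+90]=255
    k=cv2.morphologyEx(k&roi2,cv2.MORPH_CLOSE,np.ones((9,9))); 
    ct=max(cv2.findContours(k,cv2.RETR_EXTERNAL,cv2.CHAIN_APPROX_NONE)[0],key=cv2.contourArea)
    ap=cv2.approxPolyDP(cv2.convexHull(ct),8,True)[:,0]; q=np.array([onz(p,x,.105)[:2] for x in ap])
    print(n,o,g); print(ap.tolist(),q.tolist())
    r=cv2.minAreaRect(np.array([onz(p,x,.105)[:2]*1000 for x in ct[:,0]],np.float32)); print("deckrect mm",r)
    V.append((p,o,g))
print(s['eef_pos'],s['ee_rot'])
for i in range(min(2,len(V[0][1]),len(V[1][1]))):
    print(tri([(V[0][0],V[0][1][i][0]),(V[1][0],V[1][1][i][0])]))
E
python3 m.py
```

```text
w1 [(array([346.6, 168.8]), [342, 159, 14, 33, 185]), (array([298.2, 173. ]), [288, 161, 16, 37, 244])] []
[[309, 64], [334, 65], [378, 101], [374, 131], [301, 104]] [[0.6548365382144445, 0.2458842486282403], [0.6470634558895378, 0.22358100674635656], [0.6031848426560938, 0.19209111412843613], [0.5765967222549405, 0.20311592463663503], [0.6224645390255075, 0.2643985843651129]]
deckrect mm ((618.9067993164062, 222.6975860595703), (82.05916595458984, 44.27895736694336), 53.18651580810547)
w2 [(array([290.9, 111. ]), [288, 98, 6, 28, 115]), (array([231.5, 114.3]), [224, 100, 15, 30, 329])] []
[[253, 5], [285, 0], [316, 24], [314, 56], [269, 35]] [[0.6430575794974468, 0.2411686420290231], [0.6384435159268594, 0.21213707477872626], [0.6114893661245808, 0.19120756654429014], [0.5859422430480956, 0.2011216286879908], [0.6153355831007807, 0.23557689390551906]]
deckrect mm ((620.331787109375, 216.16998291015625), (67.53536987304688, 32.79275894165039), 49.532962799072266)
[0.4729 0.2278 0.2967] [-3.1411 -0.0003 -0.2954]
(array([0.5447, 0.2394, 0.0885]), [np.float64(0.00010963076414210379), np.float64(0.00010963076414218499)])
(array([0.5594, 0.2888, 0.1186]), [np.float64(0.002514850420552093), np.float64(0.0025148504205521377)])
```

View pics/w2.png

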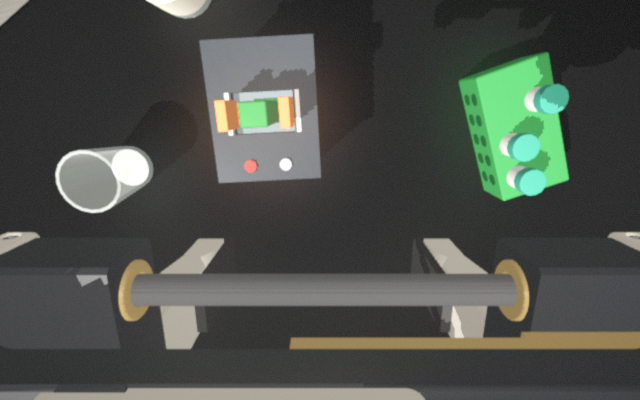

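The second view shows the deck corners at about (200,41), (313,34), (321,178) and (218,183), with the neck at (255,113). My deck colour mask was wrong (too strict for the shading), so I'll sample the colours and triangulate the corners.

```bash
python3 - <<'E'
from h import *
import json
s=arm.get_state(); s1=json.load(open("w1.json"))
P=[cam("wrist",s1),cam("wrist",s)]; I=[cv2.imread(f"pics/w{i}.png") for i in(1,2)]; H=[cv2.cvtColor(i,cv2.COLOR_BGR2HSV) for i in I]
print([H[0][v,u].tolist() for u,v in((322,180),(337,160),(294,175),(352,170),(294,190),(352,188),(290,120),(290,215),(330,215),(400,180))])
print([H[1][v,u].tolist() for u,v in((255,113),(255,98),(227,110),(286,110),(220,60),(250,165),(340,180))])
c1=np.float32([(265,107),(374,101),(376,233),(278,237)]).reshape(-1,1,2);c2=np.float32([(200,41),(313,34),(321,178),(218,183)]).reshape(-1,1,2)
for i,c in((0,c1),(1,c2)): cv2.cornerSubPix(cv2.GaussianBlur(I[i],(3,3),0)[:,:,1].copy(),c,(5,5),(-1,-1),(3,50,.01)); print(c[:,0].tolist())
X=[]
for a,b in zip(c1[:,0],c2[:,0]):
    x,e=tri([(P[0],a),(P[1],b)]); X.append(x); print(x,e[0], onz(P[0],a,.105)[:2],onz(P[1],b,.105)[:2])
X=np.array(X); print("centre",X.mean(0)); d=[X[0]-X[3],X[1]-X[2]]; e=[X[0]-X[1],X[3]-X[2]]
print([np.arctan2(v[1],v[0]) for v in d],[np.arctan2(-v[0],v[1]) for v in e])
for i in(0,1):
    t=[blobs(I[i],lo,(80,255,255),(200,80,400,200),30)[1] for lo in((45,100,100),(45,100,140))]; print(t)
    t=blobs(I[i],(5,100,90),(22,255,255),(200,80,400,205),30)[1]; print(t)
E
```

```text
[[63, 104, 232], [59, 97, 158], [22, 95, 255], [22, 99, 255], [23, 94, 255], [22, 98, 255], [103, 13, 138], [135, 4, 145], [135, 4, 141], [15, 43, 60]]
[[63, 101, 238], [74, 24, 198], [12, 145, 195], [23, 90, 255], [100, 11, 139], [3, 119, 255], [15, 18, 57]]
[[264.3529968261719, 106.75403594970703], [373.29248046875, 100.6385726928711], [375.0419006347656, 231.8419647216797], [276.9116516113281, 236.8831787109375]]
[[198.74212646484375, 39.7781982421875], [312.7105407714844, 33.42866134643555], [320.572021484375, 177.28297424316406], [218.37594604492188, 182.6376495361328]]
[0.6306 0.2993 0.1045] 0.00017829516600197882 [0.6305 0.2993] [0.6305 0.299 ]
[0.6049 0.1963 0.1046] 7.276540493774173e-05 [0.6049 0.1964] [0.6048 0.1962]
[0.4731 0.2292 0.1057] 0.00016388856724832698 [0.4727 0.2293] [0.473  0.2291]
[0.4984 0.3322 0.105 ] 0.00019562992409197447 [0.4983 0.3324] [0.4985 0.332 ]
centre [0.5517 0.2642 0.1049]
[np.float64(-0.24422556266453394), np.float64(-0.24522635320370212)] [np.float64(-0.24469716798993071), np.float64(-0.24144421600918048)]
[[(array([322.6, 177.3]), [304, 160, 38, 36, 910])], [(array([322.5, 179.7]), [304, 160, 38, 36, 754])]]
[(array([348.6, 174. ]), [341, 158, 18, 40, 322]), (array([296.9, 176.5]), [286, 161, 19, 40, 350])]
[[(array([253.7, 113.1]), [238, 100, 31, 27, 668])], [(array([253.6, 113.1]), [238, 100, 31, 27, 664])]]
[(array([290.6, 111. ]), [287, 97, 8, 30, 155]), (array([230.4, 114.3]), [214, 100, 26, 32, 420])]
```

Both views agree: tank centre (0.552, 0.264), deck at z = 0.105, yaw -0.244. Next is the lever: I'll close the fingers and come down in front of the knob.

Scaled: 0.2 m / 0.8 = 0.25, 0.06 m / 0.8 = 0.075, -0.05 rad / 3.1416 = -0.0159.

nudge_tcp --increments '[[0.0, [0.075, 0.0788, 0], 0], [0.0, [0.2375, 0.25, 0.0375], -0.0159], [0.0, [0.2375, 0.25, 0.0375], -0.0159], [0.0, [0.2375, 0.25, 0.0375], -0.0159], [0.0, [0.2375, 0.25, 0.0375], -0.0159], [0.0, [0.2375, 0.25, 0.0375], -0.0159], [0.0, [0.2375, 0.25, 0.0375], -0.0159], [0.0, [0.2375, 0.25, 0.0375], -0.0159], [0.0, [0.2375, 0.25, 0.1938], -0.0159], [0.0, [0.2375, 0.25, 0.1938], -0.0159], [0.0, [0.2375, 0.25, 0.1938], -0.0159], [0.0, [0.2375, 0.25, 0.1938], -0.0159], [0.0, [0.2375, 0.25, 0.1938], -0.0159], [0.0, [0.2375, 0.25, 0.1938], -0.0159], [0.0, [0.2375, 0.25, 0.1938], -0.0159]]' --grip_n 10

```text
t: 3.25
eef_pos: [0.598, -0.0196, 0.1445]
ee_rot: [-3.14, -0.004, -0.246]
force: [-0.3, 0.4, 0.9]
width: 0.0007
gripper_force: 0.0
```

```bash
python3 - <<'E'
from h import *
s=arm.get_state();p=cam("side");f=eyes.grab_frame("side")[:,:,::-1].copy()
print(blobs(f,(0,150,120),(6,255,255),(325,165,370,215),4)[1]); cv2.imwrite("pics/side1.png",cv2.resize(f[130:260,250:440],None,fx=3,fy=3))
E
```

```text
[]
```

View pics/side1.png

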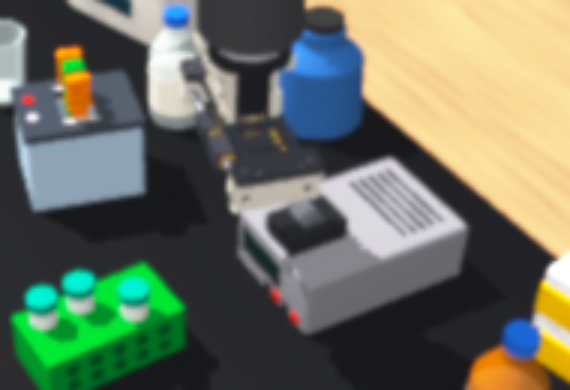

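The gripper hides the knob in this view; the force is near zero, so there's no contact yet. Pushing along +x.

nudge_tcp --increments '[[0.0, [0.025, -0.0063, 0.0025], 0], [0.0, [0.0375, -0.0094, 0.0025], 0], [0.0, [0.05, -0.0125, 0.0025], 0], [0.0, [0.0625, -0.0156, 0.0025], 0], [0.0, [0.075, -0.0188, 0.0025], 0], [0.0, [0.0875, -0.0219, 0.0025], 0], [0.0, [0.0963, -0.0238, 0.0025], 0], [0.0, [0.105, -0.0263, 0.0025], 0], [0.0, [0.105, -0.0263, 0.0025], 0], [0.0, [0.105, -0.0263, 0.0025], 0], [0.0, [0.105, -0.0263, 0.0025], 0], [0.0, [0.105, -0.0263, 0.0025], 0]]'

```text
t: 4.3
eef_pos: [0.6823, -0.0203, 0.1398]
ee_rot: [-3.141, -0.0, -0.247]
force: [0.0, 0.5, -0.6]
width: 0.0007
gripper_force: 0.0
```

```bash
python3 - <<'E'
from h import *
f=eyes.grab_frame("scene")[:,:,::-1].copy()
b=blobs(f,(0,150,120),(6,255,255),(280,190,330,250),4)[1];print(b,[onz(cam("scene"),x[0],.155) for x in b])
E
```

```text
[(array([300. , 225.7]), [298, 223, 5, 6, 24])] [array([ 0.7078, -0.0214,  0.155 ])]
```

The knob moved about 65 mm. I'll push slightly further until the end stop is felt.

Scaled: 0.005 m / 0.8 = 0.0063, 0.003 m / 0.8 = 0.0038.

nudge_tcp --increments '[[0.0, [0.0038, -0.001, 0], 0], [0.0, [0.0063, -0.0015, 0], 0], [0.0, [0.0063, -0.0015, 0], 0], [0.0, [0.0063, -0.0015, 0], 0]]'

```text
t: 4.68
eef_pos: [0.6858, -0.0203, 0.1396]
ee_rot: [3.141, 0.003, -0.247]
force: [-7.4, 2.0, 4.5]
width: 0.0002
gripper_force: 3.8
```

nudge_tcp --increments '[[0.0, [-0.0375, 0.0088, 0], 0], [0.0, [-0.075, 0.0188, 0], 0], [0.0, [-0.075, 0.0188, -0.1], 0], [0.0, [-0.075, 0.0188, -0.1875], 0], [0.088, [-0.075, 0.0188, -0.1875], 0], [0.088, [-0.1, -0.1625, -0.1875], 0], [0.088, [-0.1, -0.1625, -0.1875], 0], [0.088, [-0.1, -0.1625, -0.1875], 0], [0.088, [-0.1, -0.1625, -0.1875], 0], [0.088, [-0.1, -0.1625, -0.1875], 0], [0.088, [-0.1, -0.1625, -0.1875], 0]]'

```text
t: 5.6
eef_pos: [0.6419, 0.1269, 0.2897]
ee_rot: [-3.141, -0.0, -0.244]
force: [-0.5, -0.8, -0.7]
width: 0.0416
gripper_force: 0.0
```

```bash
python3 - <<'E'
from h import *
ps,pd=cam("scene"),cam("side")
S=eyes.grab_frame("scene")[:,:,::-1].copy();D=eyes.grab_frame("side")[:,:,::-1].copy()
a=blobs(S,(0,150,120),(6,255,255),(280,190,330,250),4)[1];b=blobs(D,(0,150,120),(6,255,255),(330,165,385,215),4)[1];print(a,b)
if a and b: print(tri([(ps,a[0][0]),(pd,b[0][0])]))
E
```

```text
[(array([300. , 225.9]), [297, 224, 6, 5, 23])] [(array([362.8, 182.4]), [359, 179, 9, 8, 55])]
(array([ 0.7095, -0.0214,  0.1558]), [np.float64(0.0006854735956524994), np.float64(0.0006854735956524957)])
```

The lever is fully off: the knob travelled 67 mm to x = 0.7095. Now a close wrist view of the cassette.

Scaled: -0.18 m / 0.8 = -0.225, 0.005 m / 0.8 = 0.0063.

nudge_tcp --increments '[[0.088, [-0.225, -0.14, 0.0063], 0], [0.088, [-0.225, -0.14, 0.0063], 0], [0.088, [-0.225, -0.14, 0.0063], 0], [0.088, [-0.225, -0.14, 0.0063], 0], [0.088, [-0.225, -0.14, 0.0063], 0], [0.088, [-0.225, -0.14, 0.0063], 0], [0.088, [-0.225, -0.14, 0.0063], 0], [0.088, [-0.225, -0.14, 0.0063], 0], [0.088, [-0.225, -0.14, 0.0063], 0]]'

```text
t: 6.45
eef_pos: [0.4953, 0.2767, 0.2846]
ee_rot: [3.142, -0.0, -0.248]
force: [-0.1, 0.3, -0.4]
width: 0.0877
gripper_force: 0.0
```

```bash
python3 - <<'E'
from h import *
import json
s=arm.get_state(); f=eyes.grab_frame("wrist")[:,:,::-1].copy(); cv2.imwrite("pics/w3.png",f)
json.dump({k:list(map(float,s[k])) for k in("eef_pos","ee_rot")},open("w3.json","w"))
print(s['eef_pos'],s['ee_rot'],s['t'],s['width'])
p=cam("wrist",s);c=np.linalg.inv(p['T'])@np.array([.5517,.2642,.157,1]);u,v=int(c[0]/c[2]*p['fx']+p['cx']),int(c[1]/c[2]*p['fy']+p['cy']);print(u,v)
print(blobs(f,(45,60,180),(80,255,255),(u-60,v-50,u+60,v+50),60)[1],blobs(f,(5,70,210),(27,255,255),(u-60,v-50,u+60,v+50),40)[1])
x0,y0=u-70,v-60;print(x0,y0);cv2.imwrite("pics/w3c.png",cv2.resize(f[max(y0,0):v+60,x0:u+70],None,fx=5,fy=5))
E
```

```text
[0.4953 0.2767 0.2846] [ 3.1415 -0.0002 -0.2483] 6.45 0.08766412352176918
319 123
[(array([320.7, 105.6]), [300, 104, 42, 6, 167]), (array([317.7, 123.4]), [301, 111, 33, 27, 820]), (array([336.6, 120.2]), [335, 112, 5, 17, 72])] [(array([286.3, 123.1]), [280, 107, 14, 34, 400]), (array([349.6, 122.7]), [340, 107, 18, 34, 510]), (array([296.5, 120.4]), [295, 110, 4, 23, 85])]
249 63
```

View pics/w3c.png

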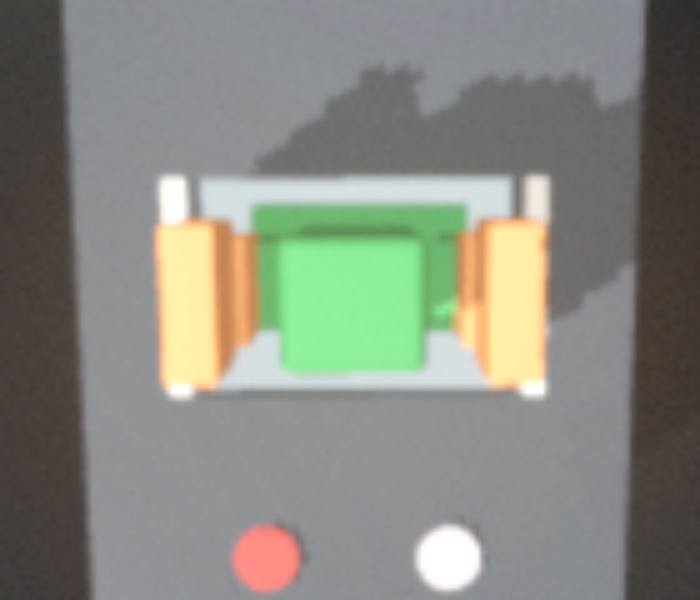

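The crop shows the orange top faces at x 158–218 and 488–547, y 222–388. The neck top spans x 280–423, y 237–370.

```bash
python3 - <<'E'
from h import *
import json
p3=cam("wrist",json.load(open("w3.json")));p2=cam("wrist",dict(eef_pos=[.4729,.2278,.2967],ee_rot=[-3.1411,-.0003,-.2954]))
p1=cam("wrist",json.load(open("w1.json")))
g=lambda x,y:(x/5+249-.4,y/5+63-.4)
L,Rr=onz(p3,g(158,305),.157),onz(p3,g(547,305),.157)
print(L,Rr,(L+Rr)/2,np.linalg.norm(L-Rr),"neck",onz(p3,g(351.5,304),.157))
print("yaw",np.arctan2(-(L-Rr)[0],(L-Rr)[1]))
print("tri neck w3-w2",tri([(p3,g(351.5,304)),(p2,(253.6,113.1))]),"w1",tri([(p3,g(351.5,304)),(p1,(322.5,179.7))]))
s=arm.get_state();Rm=R.from_euler('xyz',s['ee_rot']).as_matrix();print(Rm.T@((L+Rr)/2-s['eef_pos']))
E
```

```text
[0.5594 0.2949 0.157 ] [0.5439 0.234  0.157 ] [0.5516 0.2644 0.157 ] 0.06287548477166185 neck [0.5518 0.2646 0.157 ]
yaw -0.24867064890538398
tri neck w3-w2 (array([0.5519, 0.2645, 0.1509]), [np.float64(0.0004225019496118944), np.float64(0.0004225019496117177)]) w1 (array([0.5505, 0.2649, 0.1338]), [np.float64(0.0002701480627515648), np.float64(0.0002701480627515346)])
[ 0.0574 -0.0021  0.1275]
```

Everything is consistent: cassette centre (0.5517, 0.2645), yaw -0.248, spacing across the pads 63 mm. I'll descend around the catches.

Scaled: 0.1665 m / 0.8 = 0.2081, 0.0575 m / 0.8 = 0.0719.

nudge_tcp --increments '[[0.088, [0.0719, -0.0025, 0], 0], [0.088, [0.0719, -0.0025, 0], 0], [0.088, [0.0719, -0.0025, 0.05], 0], [0.088, [0.0719, -0.0025, 0.1], 0], [0.088, [0.0719, -0.0025, 0.1375], 0], [0.088, [0.0719, -0.0025, 0.1688], 0], [0.088, [0.0719, -0.0025, 0.1938], 0], [0.088, [0.0719, -0.0025, 0.2081], 0], [0.088, [0.0719, -0.0025, 0.2081], 0], [0.088, [0.0719, -0.0025, 0.2081], 0], [0.088, [0.0719, -0.0025, 0.2081], 0]]'

```text
t: 7.42
eef_pos: [0.552, 0.2658, 0.1195]
ee_rot: [-3.14, -0.001, -0.247]
force: [-1.0, 0.2, -0.3]
width: 0.0874
gripper_force: 0.0
```

Scaled: 0.001 m / 0.8 = 0.0013.

nudge_tcp --increments '[[0.045, [0, 0.0013, 0.0013], 0], [0.045, [0, 0.0013, 0.0013], 0], [0.045, [0, 0.0013, 0.0013], 0], [0.045, [0, 0.0013, 0.0013], 0], [0.045, [0, 0.0013, 0.0013], 0], [0.045, [0, 0.0013, 0.0013], 0], [0.045, [0, 0.0013, 0.0013], 0], [0.045, [0, 0.0013, 0.0013], 0], [0.045, [0, 0.0013, 0.0013], 0], [0.045, [0, 0.0013, 0.0013], 0], [0.045, [0, 0.0013, 0.0013], 0], [0.045, [0, 0.0013, 0.0013], 0]]' --grip_n 25

```text
t: 8.42
eef_pos: [0.551, 0.2651, 0.1177]
ee_rot: [-3.141, -0.001, -0.247]
force: [-0.8, -0.3, 5.2]
width: 0.0471
gripper_force: 25.0
```

Gripped at 25 N with the width at the pinch stop. Next, a gentle test lift.

Scaled: -0.02 m / 0.8 = -0.025, -0.018 m / 0.8 = -0.0225.

nudge_tcp --increments '[[0.045, [0, 0, -0.0038], 0], [0.045, [0, 0, -0.0075], 0], [0.045, [0, 0, -0.0125], 0], [0.045, [0, 0, -0.0175], 0], [0.045, [0, 0, -0.0225], 0], [0.045, [0, 0, -0.025], 0], [0.045, [0, 0, -0.025], 0], [0.045, [0, 0, -0.025], 0]]'

```text
t: 9.08
eef_pos: [0.5506, 0.2648, 0.1371]
ee_rot: [-3.141, -0.0, -0.247]
force: [0.0, 0.2, -3.5]
width: 0.047
gripper_force: 25.0
```

```bash
python3 - <<'E'
from h import *
cv2.imwrite("pics/w4.png",eyes.grab_frame("wrist")[0:330,130:510,::-1])
E
```

```text
(no output)
```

View pics/w4.png

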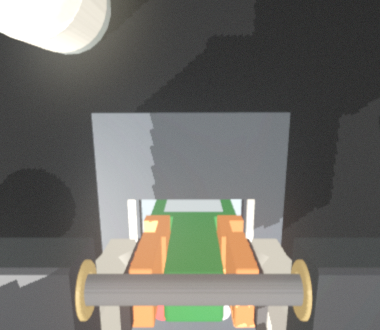

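The cassette came up with the fingers, force -3.5 N in z, which fits its weight. Lift clear, then carry.

Scaled: -0.13 m / 0.8 = -0.1625, -0.12 m / 0.8 = -0.15.

nudge_tcp --increments '[[0.045, [0, 0, -0.0125], 0], [0.045, [0, 0, -0.0313], 0], [0.045, [0, 0, -0.0563], 0], [0.045, [0, 0, -0.0813], 0], [0.045, [0, 0, -0.1063], 0], [0.045, [0, 0, -0.1313], 0], [0.045, [0, 0, -0.15], 0], [0.045, [0, 0, -0.1625], 0], [0.045, [0, 0, -0.1625], 0], [0.045, [0, 0, -0.1625], 0]]'

```text
t: 9.97
eef_pos: [0.5504, 0.2648, 0.2671]
ee_rot: [-3.141, 0.0, -0.247]
force: [-0.6, 0.6, -3.0]
width: 0.0477
gripper_force: 25.0
```

nudge_tcp --increments '[[0.045, [0.0038, 0.0163, 0], 0], [0.045, [0.0113, 0.05, 0], 0], [0.045, [0.0188, 0.0838, 0], 0], [0.045, [0.0275, 0.1238, 0], 0], [0.045, [0.0363, 0.1638, 0], 0], [0.045, [0.0463, 0.2038, 0], 0], [0.045, [0.055, 0.2438, 0], 0], [0.045, [0.0638, 0.2838, 0], 0], [0.045, [0.0725, 0.3238, 0], 0], [0.045, [0.0825, 0.3638, 0], 0], [0.045, [0.0913, 0.4038, 0], 0], [0.045, [0.1, 0.4438, 0], 0], [0.045, [0.1088, 0.4838, 0], 0], [0.045, [0.1175, 0.5225, 0], 0], [0.045, [0.1263, 0.56, 0], 0], [0.045, [0.135, 0.5975, 0], 0], [0.045, [0.1425, 0.6288, 0], 0], [0.045, [0.1475, 0.6525, 0], 0], [0.045, [0.1513, 0.6688, 0], 0], [0.045, [0.1513, 0.6688, 0], 0]]'

```text
t: 11.63
eef_pos: [0.5361, -0.2858, 0.2654]
ee_rot: [3.141, 0.003, -0.249]
force: [-0.0, 0.2, -1.9]
width: 0.0473
gripper_force: 25.0
```

Scaled: 0.04 m / 0.8 = 0.05, 0.035 m / 0.8 = 0.0438.

nudge_tcp --increments '[[0.045, [0, 0, 0.0125], 0], [0.045, [0, 0, 0.0313], 0], [0.045, [0, 0, 0.0438], 0], [0.045, [0, 0, 0.05], 0], [0.045, [0, 0, 0.05], 0], [0.045, [0, 0, 0.05], 0], [0.045, [0, 0, 0.05], 0], [0.045, [0, 0, 0.05], 0], [0.045, [0, 0, 0.05], 0], [0.045, [0, 0, 0.05], 0], [0.045, [0, 0, 0.05], 0], [0.045, [0, 0, 0.05], 0]]'

```text
t: 12.63
eef_pos: [0.5372, -0.2836, 0.2272]
ee_rot: [-3.142, -0.0, -0.247]
force: [-0.4, -0.6, -2.4]
width: 0.0472
gripper_force: 25.0
```

```bash
python3 - <<'E'
from h import *
S=eyes.grab_frame("scene");D=eyes.grab_frame("side")
a=cv2.resize(S[130:280,190:430],(400,250));b=cv2.resize(D[130:380,230:470],(400,417));
c=np.zeros((417,800,3),np.uint8);c[:250,:400]=a;c[:,400:]=b;cv2.imwrite("pics/end.png",c[:,:,::-1])
s=arm.get_state();print(s['qd'],s['t'],s['eef_pos'])
E
```

```text
[ 0.0005  0.0003 -0.0015  0.0005  0.0007  0.0005] 12.7333 [ 0.5372 -0.2837  0.2271]
```

View pics/end.png

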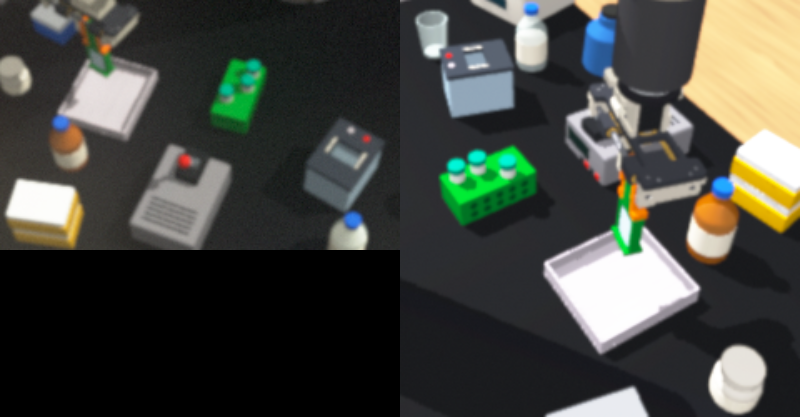

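The lever is off (knob at composite (185,160)), the tank is empty, and the cassette hangs upright above the tray. Its bottom is at about (628,250) in the right half, and the bystanders are in place. I'll check the bottom's position, then hand in.

```bash
python3 - <<'E'
from h import *
x=tri([(cam("scene"),(190+100*.6,130+74*.6)),(cam("side"),(230+228*.6,130+250*.6))])
print(x, onz(cam("side"),(366.8,279.9),.115))
if abs(x[0][0]-.537)<.045 and abs(x[0][1]+.283)<.045 and x[0][2]>.075: print(workorder.job_done())
E
```

```text
(array([ 0.5409, -0.2887,  0.0939]), [np.float64(0.00012165329219758608), np.float64(0.00012165329219739326)]) [ 0.5295 -0.3011  0.115 ]
the job is handed in; nothing more can be done
None
```

I handed the job in at about 12.7 s: the lever is pushed fully off, and the cassette is held pinched, upright and still over the middle of the tray. Its underside is about 9–11 cm above the bench, and the bystanders look undisturbed; the judge's verdict was not shown.

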